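Put the wide bench scraper away in its dock

ROBOT

A 6-joint arm with a two-finger parallel gripper is mounted at the origin on a cart in front of the work surface, level with it; the furniture and walls round the work are solid. World frame = base frame: x ahead of the robot, y to its left, z up, the work surface at z = 0. Lengths are in m, angles in rad, forces in N, time in s.
With the tool pointing down it reaches from about 0.3 to 0.875 m from the base axis. Payload 6.4 kg.
Tool frame: the origin (TCP) lies on the centre line of the jaws, within the pads' length; the fingertips stand 8 mm ahead of it and the grasp point (between the pads) lies 11 mm behind it; z points along the fingers, y is the line along which they close (so a half turn about z gives the same grasp; the last joint's range is limited). The gripper opens to 85 mm and grips with 20 to 120 N. Pads are 22 mm wide; open, the fingers measure 114 mm over their backs; the gripper's body (76 mm by 85 mm) begins 54 mm behind the grasp point. The pads swing forward as they close: fully open they stand 13 mm farther back than shut.
Start: joints at [0.93, 0.181, 1.607, -0, 1.354, -0.206], TCP at [0.242, 0.522, 0.239] pointing down, gripper open.
Joint ranges: [-2.99, 2.99], [-0.89, 2.07], [0.3, 2.58], [-1.14, 4.28], [0, 2.63], [-3.12, 3.12]. Speed limits (rad/s): [2.57, 2.57, 3.01, 3.14, 3.14, 3.14].

INTERFACE

Orientations are given as a unit quaternion [w, x, y, z].
In Python, from bench import ctrl gives the robot as it stands.
- The arm moves only by the shell command python3 -m handwheel 'ROWS' [OPENING]. ROWS is JSON, a list that holds one entry, the list of rows, each a list of 4 numbers: the shift along the tool's x, y, z each as a share of 20 cm, from -1 to 1, then the turn about the tool's z as a share of 1.5 rad, from -1 to 1. In form: [[[x, y, z, twist], ...]]. A call has 1 to 10 rows; each row is the pose to reach, as a shift and turn from the pose commanded when the call began, along the tool's axes at that moment; what a row does not reach only later rows make up. A row lasts 1/8 s, in which the tool goes at most 62.5 mm and 10.7 degrees, less where a joint would pass 70% of its speed; a pose out of reach is approached as far as the arm can. A call with a number of a shift or a turn outside -1 to 1 is refused whole. A call with a gripper value outside its range is refused whole. OPENING is the finger opening in mm, from 0 to 85.4, set as the call begins (- or left out, the last holds). The fingers move at their own pace and stop on an object; the grip force is fixed at half the most. Time passes only in rows, so rows that repeat a pose let the fingers close. It gives the time, the measured TCP pose, the force, the opening and the grip force at its end, in the units of the state.
- ctrl.get_obs(): the state, without advancing time (a new reading comes with each control period).
- ctrl.camera(name): name is "side" or "top"; returns a dict with "color" (420x560x3 uint8, red, green, blue), "range_z" (420x560 float32, m along the optical axis (not along the pixel's ray), 0 where there is no reading), "K" (3x3 intrinsics, pixels), "pose" (4x4, takes a point from camera to world coordinates). Camera axes: x right, y down, z forward; pixel columns grow to the right and rows downward; lengths in m; the calibration is good to about 2 mm. A picture is of the moment at which its call begins.
- ctrl.hand_in(): hands the job in; it is judged then, once.
The state is a dict: "time_s": time; "q": joint angles; "dq": joint speeds; "joint_efforts": joint torques, N m; "eef_pos": TCP position; "eef_rot": TCP orientation; "wrist_force": force on the tool from outside, world axes, zero at the start; "torque": the same for the moment, N m; "opening": opening from 0.0 (shut) to 1.0 (fully open); "grasp_force": force on a finger pad.
Only numpy, scipy, OpenCV 4.12 (cv2) and the standard library are available. Lean on these libraries where they do the work, as an engineer would, in place of code of your own. Each camera call takes 0.05 s, during which the arm holds its last target. There are 200 camera calls.

TASK

Put the wider of the two wooden bench scrapers away: slide it flat along the worktop, without lifting it, blade first into the slot of the dark wooden dock until it is fully home, then push the dock's bolt all the way across behind it. Leave the narrower scraper and the other things on the worktop where they are.

Things in the scene. Friction and masses are not known exactly. Their poses are not given: they have to be found in the camera images.
- scraper_wide: Wide bench scraper, pale wood, 0.2 kg, lying flat. 84 mm long (x) by 100 mm wide (y), too wide to pinch. Origin: centre of its underside; +x points to its blade edge (steel tip, x=+42 mm). Blade 10 mm thick. At the rear a 24 mm high darker handle bar runs over the full width, upright rear face at x=-42 mm, sloping down from x=-18 mm to the blade at x=+2 mm.
- scraper_narrow: Narrow bench scraper: same shape, length and heights, but only 76 mm wide (y). Same origin and axes. To be left alone.
- dock: Dark wooden dock fixed to the worktop, 26 mm high, no floor. Origin: on the worktop, on the slot's centre line; the slot is entered along +x. Cheeks: inner faces y=+-53 mm, outer +-69 mm, from x=-72 mm; flared ends before them, about 130 mm apart at their tips, x=-98 mm, outermost y=+-77 mm. Roof over x=-3 to +35 mm, its underside at z=15 mm; back stop face x=+35 mm.
- dock_home (a point): Where the wide scraper's origin lies when it is fully home, blade against the back stop: dock x=-7 mm, y=0, z=0. Axes as the dock's; the scraper's x axis is then along the dock's and its rear face at dock x=-49 mm.
- bolt (a joint): Steel slide bolt on the dock's +y cheek, m: 0 drawn back (open), 0.028 fully across (closed, at its stop). Closes towards the dock's -y with about 2 N. A 10 mm square rod, z=6 to 16 mm, centred on dock x=-58 mm; tip at dock y = 56 mm minus the value. Closed, it stands 4 mm behind the rear face of a home scraper; it jams if the scraper is not home.
- bolt_knob (a point): Centre of the 18 mm ball on the bolt's upright steel knob, 47 mm above the worktop, at dock x=-58 mm, dock y = 108 mm minus the bolt's value. Stem 12 mm thick, free from 17 mm above the worktop up. Moves with the bolt; push or pinch it.
- mug: Pale mug, 88 mm high, bystander. Origin at its underside.
- bowl: White bowl, 150 mm across, 65 mm high, bystander. Origin at its underside.
- tomato: Red tomato, 62 mm, bystander. Origin at its underside.

How it is judged:
By the outcome, as a careful person would: the job done as asked, in the order asked, and still so for the second after the job is handed in, with the robot touching nothing.
It also fails if it takes over 58 s, if anything falls off the work surface, if the arm or the gripper's body presses on something with over 40 N, if the wrist force passes 120 N, or if a joint passes its speed limit or range.

## Working session

There is one attempt and no reset: what is moved stays moved. The work goes in short steps, Python scripts to look and compute and a shell command to move; the robot and the scene stay as the last step left them, time stands still between calls to the robot, and variables do not carry over. Pictures are saved under pics/ and viewed, at most 10 in all, crops included, and the job is handed in when it is done.

```bash
mkdir -p pics; ls; python3 - <<'E'
from bench import ctrl
import cv2,numpy as np
for n in("top","side"):
    c=ctrl.camera(n); cv2.imwrite(f"pics/{n}0.png",c["color"][:,:,::-1]); np.savez(f"{n}0.npz",**c)
    print(n,c["K"].round(1).tolist(),c["pose"].round(3).tolist())
o=ctrl.get_obs();print(o["time_s"],o["eef_pos"],o["eef_rot"],o["opening"])
E
```

```text
pics
top [[450.6, 0.0, 282.7], [0.0, 450.6, 211.5], [0.0, 0.0, 1.0]] [[-0.003, -0.996, 0.091, 0.403], [-1.0, 0.004, 0.001, -0.075], [-0.002, -0.091, -0.996, 1.316], [0.0, 0.0, 0.0, 1.0]]
side [[516.0, 0.0, 279.7], [0.0, 516.0, 210.9], [0.0, 0.0, 1.0]] [[0.483, -0.747, 0.456, -0.151], [-0.875, -0.405, 0.263, -0.466], [-0.012, -0.526, -0.85, 1.341], [0.0, 0.0, 0.0, 1.0]]
0.1 [0.24187889 0.52111925 0.23844667] [-3.50798211e-04  2.15695782e-01  9.76460277e-01 -7.31305661e-04] 1.0021989249373955
```

View pics/top0.png

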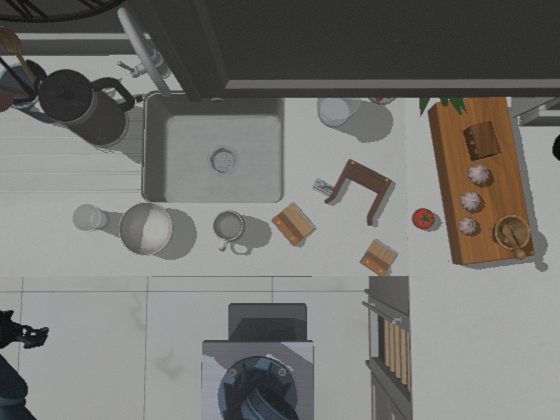

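View pics/side0.png

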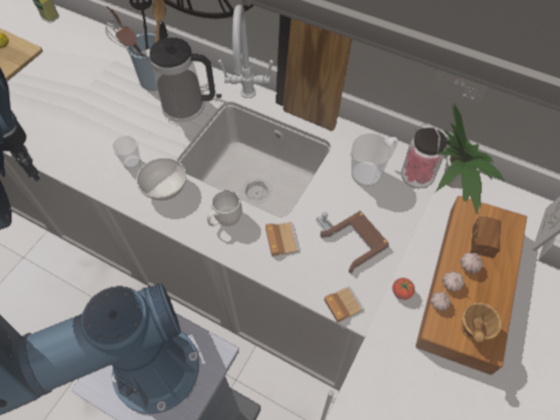

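The top view shows the dock at about (363,188) with its mouth downward and its bolt at (322,187). The scrapers are at (293,223) and (379,257), and the first looks larger. I'll enlarge both views.

```bash
python3 - <<'E'
import cv2,numpy as np
a=cv2.imread("pics/top0.png")[145:285,260:440]; b=cv2.imread("pics/side0.png")[200:325,255:420]
cv2.imwrite("pics/c1.png",cv2.resize(a,None,fx=4.2,fy=4.2,interpolation=2))
cv2.imwrite("pics/c2.png",cv2.resize(b,None,fx=4.5,fy=4.5,interpolation=2))
E
```

```text
(no output)
```

View pics/c1.png

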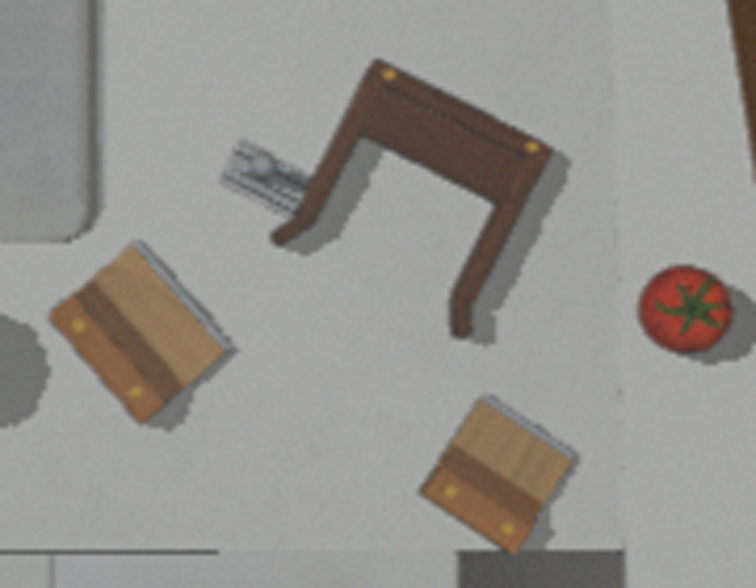

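View pics/c2.png

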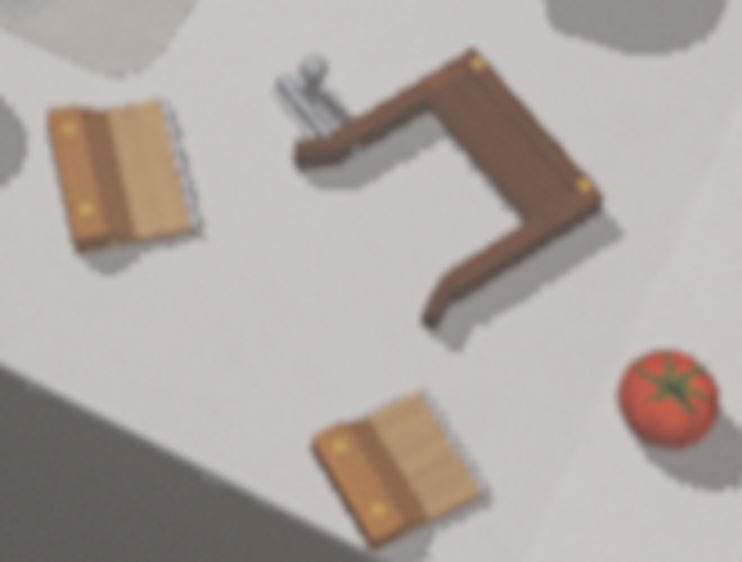

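The crops show the wide scraper at crop (143,330) in the top view, with its blade facing up-right. Its handle corners are at (51,318) and (143,424), and its blade corners at (138,241) and (235,349). The dock roof corners are at (376,60), (552,152), (360,137) and (497,205), and the knob ball is at (263,165). Next I'll triangulate and fit poses.

```bash
cat >g.py <<'E'
import numpy as np,cv2
from scipy.optimize import least_squares
C={n:dict(np.load(f"{n}0.npz")) for n in("top","side")}
def proj(n,P):
    T=np.linalg.inv(C[n]["pose"]);p=np.atleast_2d(P)@T[:3,:3].T+T[:3,3];p=p@C[n]["K"].T;return p[:,:2]/p[:,2:]
def uvt(p):return (np.array(p,float)+.5)/4.2-.5+[260,145]
def uvs(p):return (np.array(p,float)+.5)/4.5-.5+[255,200]
def tri(t,s):
    M=[C[n]["K"]@np.linalg.inv(C[n]["pose"])[:3] for n in("top","side")]
    X=cv2.triangulatePoints(M[0],M[1],np.array(t,float).reshape(2,1),np.array(s,float).reshape(2,1))[:,0];return X[:3]/X[3]
def W(p,m):
    c,s=np.cos(p[2]),np.sin(p[2]);m=np.array(m,float)/1000;return np.c_[c*m[:,0]-s*m[:,1]+p[0],s*m[:,0]+c*m[:,1]+p[1],m[:,2]]
def fit(m,t,s,g):
    f=lambda p:np.r_[(proj("top",W(p,m))-uvt(t)).ravel(),(proj("side",W(p,m))-uvs(s)).ravel()]
    r=least_squares(f,g);return r.x,f(r.x).round(1)
E
python3 - <<'E'
from g import *
sc=lambda w:[[-42,w,24],[-42,-w,24],[42,w,10],[42,-w,10]]
obs=dict(wide=(sc(50),[(51,318),(143,424),(138,241),(235,349)],[(48,107),(78,240),(162,100),(203,232)],(.45,-.1,-.7)),
 narrow=(sc(38),[(420,491),(516,553),(485,396),(578,458)],[(313,440),(375,546),(424,392),(490,495)],(.38,-.3,-.6)),
 dock=([[-3,53,26],[-3,-53,26],[-98,77,26],[-98,-77,26]],[(360,137),(497,205),(273,238),(452,336)],[(430,100),(525,220),(297,145),(424,318)],(.55,-.25,-.5)))
for k,(m,t,s,g) in obs.items():
    p,r=fit(m,t,s,g);print(k,p.round(4),np.degrees(p[2]).round(1),"err",r.tolist())
    for a,b in zip(t,s):print("  ",tri(uvt(a),uvs(b)).round(4))
    if k=="dock":
        print("home,knob",W(p,[[-7,0,0],[-58,108,47]]).round(4),"vs",tri(uvt((263,165)),uvs((314,70))).round(4))
        print("backcorners",tri(uvt((376,60)),uvs((472,48))),tri(uvt((552,152)),uvs((600,195))))
# mug / tomato height clouds
for n in C:
    c=C[n];v,u=np.mgrid[:420,:560];z=c["range_z"];X=np.stack([(u-c["K"][0,2])/c["K"][0,0]*z,(v-c["K"][1,2])/c["K"][1,1]*z,z],-1)@c["pose"][:3,:3].T+c["pose"][:3,3]
    for nm,(x0,x1,y0,y1) in dict(mug=(.3,.52,-.04,.13),tomato=(.35,.5,-.46,-.36)).items():
        k=(X[...,0]>x0)&(X[...,0]<x1)&(X[...,1]>y0)&(X[...,1]<y1)&(X[...,2]>.03)&(z>0);q=X[k];print(n,nm,len(q),q.min(0).round(3),q.max(0).round(3)) if len(q) else 0
    if n=="top":
        print("sink/tabletop z",np.median(X[235:270,300:350,2]).round(4), "edge x at row", X[[270,275,278,282],300].round(3).tolist())
E
```

```text
wide [ 0.4849 -0.1045 -0.8583] -49.2 err [-0.6, 0.1, 0.4, 1.2, 0.6, -0.1, 0.2, 0.0, -0.8, 0.3, -0.7, 0.3, 1.6, -0.9, 0.0, -1.3]
   [ 0.4955 -0.0422  0.0272]
   [ 0.4234 -0.105   0.0186]
   [ 0.5494 -0.1004  0.0035]
   [ 0.475  -0.169   0.0013]
narrow [ 0.386  -0.3496 -0.6037] -34.6 err [0.9, 1.4, 0.4, 1.8, 0.6, -0.2, 0.5, -0.1, -0.9, -1.1, -0.7, -0.7, 0.6, -1.2, 0.3, -0.9]
   [ 0.3772 -0.2953  0.0081]
   [ 0.3341 -0.3586  0.0108]
   [ 0.4416 -0.3416  0.0021]
   [ 0.3989 -0.4049  0.0035]
dock [ 0.599  -0.3052 -0.5143] -29.5 err [0.9, -1.0, 0.6, 0.6, -1.4, -0.6, 3.1, 2.2, -0.5, -0.8, 0.1, -0.5, -2.2, -2.0, 0.4, 0.2]
   [ 0.622  -0.2577  0.0213]
   [ 0.573  -0.3497  0.0185]
   [ 0.5516 -0.1961  0.019 ]
   [ 0.484  -0.32    0.0076]
home,knob [[ 0.5929 -0.3018  0.    ]
 [ 0.6016 -0.1826  0.047 ]] vs [ 0.598  -0.1861  0.039 ]
backcorners [ 0.67418661 -0.26714281  0.02063547] [ 0.60786999 -0.38571079  0.027585  ]
top mug 365 [0.408 0.035 0.03 ] [0.52  0.121 0.094]
top tomato 56 [ 0.474 -0.46   0.03 ] [ 0.5   -0.443  0.049]
sink/tabletop z 0.0006 edge x at row [[0.353, -0.123, 0.0], [0.338, -0.123, 0.001], [0.281, -0.154, -0.874], [0.262, -0.154, -0.87]]
side mug 706 [0.405 0.033 0.03 ] [0.52  0.122 0.093]
side tomato 52 [ 0.351 -0.46   0.03 ] [ 0.499 -0.363  0.051]
```

```bash
cat >>g.py <<'E'
def cloud(n,c=None):
    c=c or C[n];v,u=np.mgrid[:420,:560];z=c["range_z"];X=np.stack([(u-c["K"][0,2])/c["K"][0,0]*z,(v-c["K"][1,2])/c["K"][1,1]*z,z],-1)@c["pose"][:3,:3].T+c["pose"][:3,3]
    return X[z>0]
def rows(x,y,z,ydeg):
    """shares from the current pose to TCP x,y,z with tool y at ydeg (tool down)"""
    from bench import ctrl
    from scipy.spatial.transform import Rotation as R
    o=ctrl.get_obs();M=R.from_quat(o["eef_rot"],scalar_first=True).as_matrix()
    d=M.T@(np.array([x,y,z])-o["eef_pos"]);cur=np.degrees(np.arctan2(M[1,1],M[0,1]));t=(cur-ydeg+180)%360-180
    print("t",round(o["time_s"],2),"pos",o["eef_pos"].round(4),"yang",cur.round(1),"F",o["wrist_force"].round(1),"| shares",(d/.2).round(3),(np.radians(t)/1.5).round(3))
E
python3 - <<'E'
from g import *
# dock fit without flares; free length to back corners
t=[(360,137),(497,205),(376,60),(552,152)];s=[(430,100),(525,220),(472,48),(600,195)]
f=lambda p:(lambda m:np.r_[(proj("top",W(p,m))-uvt(t)).ravel(),(proj("side",W(p,m))-uvs(s)).ravel()])([[-3,53,26],[-3,-53,26],[p[3]*1e3,69,26],[p[3]*1e3,-69,26]])
r=least_squares(f,[.6,-.3,-.5,.05]);print("dock",r.x.round(4),np.degrees(r.x[2]).round(1),f(r.x).round(1).tolist())
for n in C:
    X=cloud(n)
    for nm,(x0,x1,y0,y1,z0,z1) in dict(wide=(.40,.57,-.19,-.025,.006,.03),narrow=(.31,.46,-.425,-.28,.006,.03),roof=(.46,.70,-.40,-.17,.02,.032),handle=(.35,.52,-.02,.04,.03,.09)).items():
        q=X[((X>[x0,y0,z0])&(X<[x1,y1,z1])).all(1)]
        if len(q)>5:
            (c,wh,a)=cv2.minAreaRect((q[:,:2]*1e3).astype(np.float32));print(n,nm,len(q),np.round(c),np.round(wh),round(a,1),"min",q.min(0).round(3))
rows(.42,-.06,.10,60.5)
E
```

```text
dock [ 0.5983 -0.3043 -0.4922  0.0475] -28.2 [0.5, -0.4, 0.5, 0.5, -0.3, 0.2, 0.3, 0.4, -1.2, -0.5, 0.0, -0.6, -0.2, -0.8, 0.7, 0.6]
top wide 1009 [ 480. -109.] [162. 157.] 90.0 min [ 0.402 -0.19   0.006]
top narrow 783 [ 396. -352.] [142. 121.] 87.8 min [ 0.336 -0.425  0.006]
top roof 1180 [ 588. -278.] [182. 147.] 62.1 min [ 0.484 -0.384  0.02 ]
top handle 36 [478.  37.] [ 5. 40.] 89.1 min [0.458 0.035 0.044]
side wide 881 [ 488. -113.] [163. 150.] 0.5 min [ 0.406 -0.189  0.006]
side narrow 810 [ 397. -354.] [129. 137.] 5.7 min [ 0.332 -0.425  0.006]
side roof 1056 [ 587. -278.] [186. 148.] 62.6 min [ 0.479 -0.386  0.02 ]
side handle 93 [476.  36.] [ 7. 43.] 89.9 min [0.454 0.033 0.031]
t 0.1 pos [0.2419 0.5211 0.2384] yang 65.1 F [-0.5 -0.1  0.8] | shares [-2.032 -2.259  0.695] 0.053
```

```bash
python3 -m handwheel '[[[-1,-1,0,0],[-1,-1,0,0],[-1,-1,0,0],[-1,-1,0,0],[-1,-1,0,0]]]' 50 && python3 -m handwheel '[[[-0.9,-1,0,0.038],[-0.9,-1,0,0.038],[-0.9,-1,0,0.038],[-0.9,-1,0,0.038],[-0.9,-1,0.1,0.038],[-0.9,-1,0.3,0.038]]]'; python3 -c "
from g import *
rows(.42,-.06,.012,61.8)"
```

```text
time_s: 0.72
eef_pos: [0.3397, 0.2535, 0.239]
eef_rot: [0.0, 0.217, 0.976, -0.0]
wrist_force: [-0.0, -0.1, 0.9]
opening: 0.589
grasp_force: 0.0
time_s: 1.48
eef_pos: [0.42, -0.0036, 0.1799]
eef_rot: [0.002, 0.245, 0.969, -0.0]
wrist_force: [0.4, 0.8, -0.0]
opening: 0.587
grasp_force: 0.0
t 1.48 pos [ 0.42   -0.0036  0.1799] yang 61.6 F [ 0.4  0.8 -0. ] | shares [-0.131 -0.249  0.84 ] -0.002
```

```bash
python3 -m handwheel '[[[-0.13,-0.25,0.2,0],[-0.13,-0.25,0.4,0],[-0.13,-0.25,0.6,0],[-0.13,-0.25,0.75,0],[-0.13,-0.25,0.82,0],[-0.13,-0.25,0.84,0]]]'; python3 - <<'E'
from bench import ctrl
import cv2
a=ctrl.camera("side")["color"][120:330,180:460,::-1];cv2.imwrite("pics/s1.png",cv2.resize(a,None,fx=2.8,fy=2.8,interpolation=2))
E
```

```text
time_s: 2.22
eef_pos: [0.4174, -0.0575, 0.0108]
eef_rot: [-0.001, 0.243, 0.97, 0.0]
wrist_force: [-0.4, 0.4, 0.1]
opening: 0.584
grasp_force: 0.0
```

View pics/s1.png

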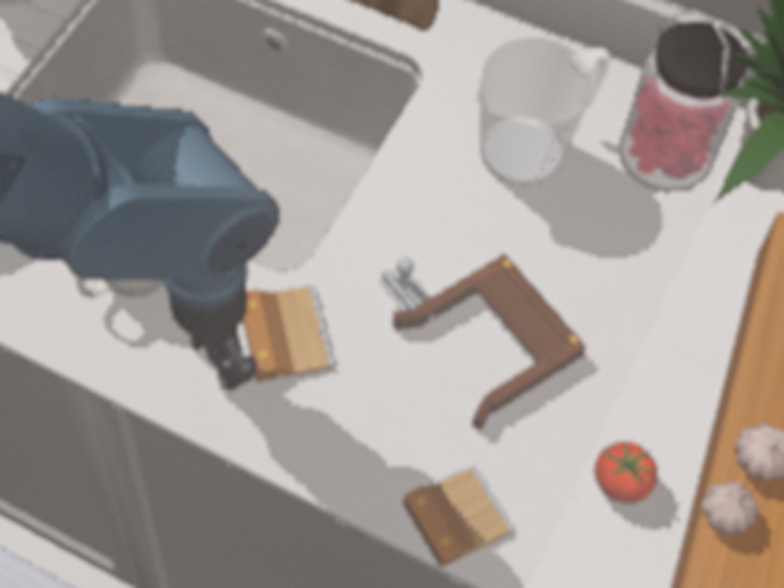

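The right finger, at (238,370), stands just behind the scraper's right rear corner, and nothing has been touched. Now I'll push to turn the scraper square with the dock.

```bash
python3 -m handwheel '[[[-0.03,0,0,0],[-0.06,0,0,0],[-0.085,0,0,0],[-0.11,0,0,0],[-0.135,0,0,0],[-0.16,0,0,0],[-0.185,0,0,0],[-0.21,0,0,0],[-0.23,0,0,0],[-0.23,0,0,0]]]'; cat >>g.py <<'E'
def blobs(ymax=.2):
    """wood-coloured handle/blade rect of scrapers from top+side views"""
    from bench import ctrl
    for n in("top","side"):
        c=ctrl.camera(n);z=c["range_z"];X=cloud(n,{**c,"range_z":np.where(z>0,z,9)}).reshape(420,560,3)
        h=cv2.cvtColor(c["color"],cv2.COLOR_RGB2HSV);m=((h[...,1]>75)&(h[...,0]<22)&(h[...,2]>60)&(X[...,2]>-.005)&(X[...,2]<.035)&(X[...,0]>.3)&(X[...,0]<.72)&(X[...,1]>-.43)&(X[...,1]<.0)).astype(np.uint8)
        k,L,S,_=cv2.connectedComponentsWithStats(m)
        for i in range(1,k):
            if S[i,4]>150:
                q=(X[L==i][:,:2]*1e3).astype(np.float32);c_,wh,a=cv2.minAreaRect(q);print(n,S[i,4],np.round(c_,1),np.round(wh,1),round(a,1))
E
python3 - <<'E'
from g import *
blobs();rows(.42,-.06,.012,61.8)
E
```

```text
time_s: 3.52
eef_pos: [0.4587, -0.0797, 0.0114]
eef_rot: [0.0, 0.243, 0.97, -0.0]
wrist_force: [0.3, 1.0, -0.2]
opening: 0.585
grasp_force: 0.0
top 770 [ 578.7 -295.7] [138.1 140.1] 62.9
top 225 [ 534.8 -120.2] [96.5 27.6] 65.1
top 608 [ 386.2 -346.3] [73.3 75.1] 55.0
side 669 [ 577.2 -296.5] [134.8 137.1] 62.8
side 457 [ 505.7 -107. ] [96.  71.1] 53.7
side 664 [ 382.1 -347.7] [72.2 76.3] 56.4
t 3.62 pos [ 0.4583 -0.0794  0.0113] yang 61.8 F [ 0.4 -0.5 -0.5] | shares [ 0.215 -0.005 -0.004] 0.0
```

```bash
python3 -m handwheel '[[[0.06,0,0,0],[0.06,0,-0.25,0],[0.06,0,-0.5,0.1],[-0.1,0.1,-0.55,0.22],[-0.25,0.2,-0.55,0.34],[-0.4,0.3,-0.55,0.46],[-0.4,0.4,-0.55,0.58],[-0.4,0.45,-0.55,0.7],[-0.4,0.45,-0.55,0.82],[-0.4,0.45,-0.55,0.94]]]' 30;python3 - <<'E'
from g import *
blobs();rows(.543,-.034,.012,-28.2)
from bench import ctrl
a=ctrl.camera("top")["color"][130:290,230:430,::-1];cv2.imwrite("pics/t2.png",cv2.resize(a,None,fx=3.7,fy=3.7,interpolation=2))
E
```

```text
time_s: 4.88
eef_pos: [0.5702, -0.0371, 0.1209]
eef_rot: [-0.0, 0.815, 0.579, -0.0]
wrist_force: [-0.3, 0.3, -0.3]
opening: 0.356
grasp_force: 0.0
top 777 [ 601.4 -304.7] [134.1  92.9] 63.1
top 714 [ 507.4 -104.7] [93.3 75.6] 53.5
top 651 [ 386.2 -345.1] [73.3 76.2] 54.7
side 652 [ 599.3 -307.4] [132.4  86.7] 62.6
side 688 [ 504.8 -103.8] [98.8 75.6] 54.2
side 677 [ 383.1 -347.2] [74.6 75.9] 56.0
t 4.97 pos [ 0.5703 -0.0373  0.1209] yang -19.0 F [-0.1  0.4 -0.3] | shares [-0.029 -0.134  0.545] 0.107
```

View pics/t2.png

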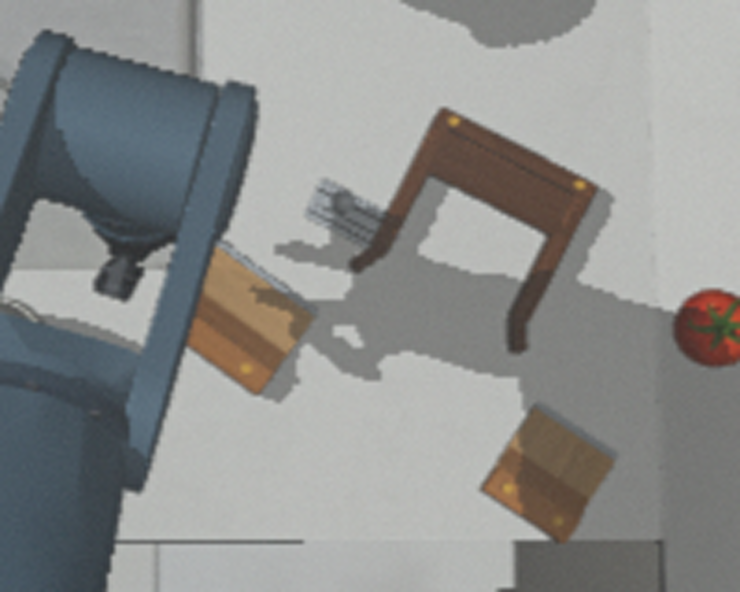

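The wide scraper has turned to about -36° at (0.508,-0.106), against -28° for the dock, and the bystanders haven't moved. Next I'll lower on its left side and push it across to the slot's centre line.

```bash
python3 -m handwheel '[[[-0.03,-0.134,0,0.107],[-0.03,-0.134,0.2,0.107],[-0.03,-0.134,0.4,0.107],[-0.03,-0.134,0.5,0.107],[-0.03,-0.134,0.54,0.107],[-0.03,-0.134,0.555,0.107]]]' 30 && python3 -m handwheel '[[[-0.04,0,0,0],[-0.08,0,0,0],[-0.11,0,0,0],[-0.14,0,0,0],[-0.17,0,0,0],[-0.2,0,0,0],[-0.23,0,0,0],[-0.26,0,0,0],[-0.29,0,0,0],[-0.29,0,0,0]]]'; python3 - <<'E'
from g import *
blobs();rows(.543,-.034,.012,-28.2)
E
```

```text
time_s: 5.78
eef_pos: [0.544, -0.0348, 0.0104]
eef_rot: [0.0, 0.857, 0.515, 0.0]
wrist_force: [1.5, -0.0, 0.5]
opening: 0.349
grasp_force: 0.0
time_s: 7.02
eef_pos: [0.5162, -0.0865, 0.0102]
eef_rot: [-0.0, 0.858, 0.514, -0.0]
wrist_force: [0.1, 0.4, -0.0]
opening: 0.354
grasp_force: 0.0
top 855 [ 581.1 -291.2] [138.  141.3] 61.7
top 307 [ 479.8 -170.4] [35.9 75.9] 63.6
top 638 [ 386.1 -345.8] [72.1 76. ] 55.8
side 743 [ 578.1 -294.4] [136.9 138.6] 62.2
side 713 [ 490.  -145.2] [97.7 76.2] 61.8
side 671 [ 382.4 -348.8] [73.4 76.1] 55.9
t 7.12 pos [ 0.5164 -0.0861  0.0102] yang -28.2 F [-0.1  0.9  1. ] | shares [ 0.293 -0.006 -0.009] 0.0
```

Now the scraper is aligned at -28.2° with about 91 mm of lateral travel left.

```bash
python3 -m handwheel '[[[-0.04,0,0,0],[-0.09,0,0,0],[-0.14,0,0,0],[-0.19,0,0,0],[-0.24,0,0,0],[-0.29,0,0,0],[-0.34,0,0,0],[-0.39,0,0,0],[-0.43,0,0,0],[-0.455,0,0,0]]]'; python3 -m handwheel '[[[0,0,0,0],[0.06,0,0,0],[0.06,0,-0.3,0],[0.06,0,-0.55,-0.1],[0.06,0,-0.55,-0.2]]]' 50; python3 - <<'E'
from g import *
blobs();rows(.543,-.034,.012,61.8)
E
```

```text
time_s: 8.38
eef_pos: [0.4734, -0.1666, 0.0103]
eef_rot: [0.0, 0.858, 0.514, 0.0]
wrist_force: [1.4, -0.2, -0.5]
opening: 0.358
grasp_force: 0.3
time_s: 9.0
eef_pos: [0.4827, -0.1563, 0.1249]
eef_rot: [0.004, 0.77, 0.639, 0.002]
wrist_force: [0.0, 0.1, -0.8]
opening: 0.586
grasp_force: 0.0
top 847 [ 589.9 -298.2] [134.1 119.8] 61.8
top 659 [ 386.3 -346. ] [74.9 75.8] 55.6
side 736 [ 576.8 -294.8] [135.5 139.1] 61.4
side 795 [ 448.2 -225.6] [97.6 77.7] 62.7
side 681 [ 383.1 -347.5] [73.6 77.4] 55.1
t 9.1 pos [ 0.4802 -0.155   0.1214] yang -10.9 F [-1.1  0.2 -0.4] | shares [0.654 0.193 0.547] -0.845
```

The scraper's centre is now at dock (-166, about 0) mm and it is aligned. Next I'll go behind it.

```bash
python3 -c "
from g import *
rows(.392,-.193,.121,61.8)"; python3 -m handwheel '[[[0,0,0,-0.12],[0,0,0,-0.24],[0,0,0,-0.36],[0,0,0,-0.48],[0,0,0,-0.6],[0,0,0,-0.72],[0,0,0,-0.85],[0,0,0,-0.85]]]' 50;python3 -c "
from g import *
rows(.392,-.193,.010,61.8)"
```

```text
t 9.1 pos [ 0.4802 -0.155   0.1214] yang -10.9 F [-1.1  0.2 -0.4] | shares [-0.27  -0.397  0.001] -0.845
time_s: 10.1
eef_pos: [0.4788, -0.1547, 0.1193]
eef_rot: [-0.001, 0.243, 0.97, 0.0]
wrist_force: [-0.1, 0.2, -0.2]
opening: 0.585
grasp_force: 0.0
t 10.1 pos [ 0.4788 -0.1547  0.1193] yang 61.9 F [-0.1  0.2 -0.2] | shares [ 0.292 -0.374  0.547] 0.001
```

```bash
python3 -m handwheel '[[[0.2,-0.2,0,0],[0.29,-0.375,0,0],[0.29,-0.375,0.1,0],[0.29,-0.375,0.3,0],[0.29,-0.375,0.45,0],[0.29,-0.375,0.53,0],[0.29,-0.375,0.545,0]]]';  python3 -m handwheel '[[[-0.03,0,0,0],[-0.06,0,0,0],[-0.09,0,0,0],[-0.12,0,0,0],[-0.16,0,0,0],[-0.2,0,0,0],[-0.24,0,0,0],[-0.28,0,0,0],[-0.32,0,0,0],[-0.32,0,0,0]]]';python3 -c "
from g import *
blobs();rows(.545,-.2756,.010,61.8)
from bench import ctrl
a=ctrl.camera('side')['color'][180:330,280:440,::-1];cv2.imwrite('pics/s3.png',cv2.resize(a,None,fx=4,fy=4,interpolation=2))
"
```

```text
time_s: 10.98
eef_pos: [0.3919, -0.1936, 0.0099]
eef_rot: [-0.002, 0.243, 0.97, 0.001]
wrist_force: [0.2, 0.3, -0.3]
opening: 0.585
grasp_force: 0.0
time_s: 12.22
eef_pos: [0.4503, -0.2253, 0.0114]
eef_rot: [0.001, 0.241, 0.97, -0.0]
wrist_force: [-0.2, 0.1, 0.4]
opening: 0.583
grasp_force: 0.0
top 841 [ 584.  -296.5] [135.5 131. ] 62.4
top 455 [ 379.9 -355.2] [52.6 75.8] 55.1
side 721 [ 574.7 -297.2] [135.5 140.4] 63.7
side 348 [ 488.6 -255.3] [82.3 74.4] 62.1
side 682 [ 382.3 -347.3] [73.3 75.8] 55.8
t 12.32 pos [ 0.4496 -0.2247  0.0112] yang 62.1 F [ 0.5  0.4 -0. ] | shares [-0.541 -0.001  0.006] 0.003
```

View pics/s3.png

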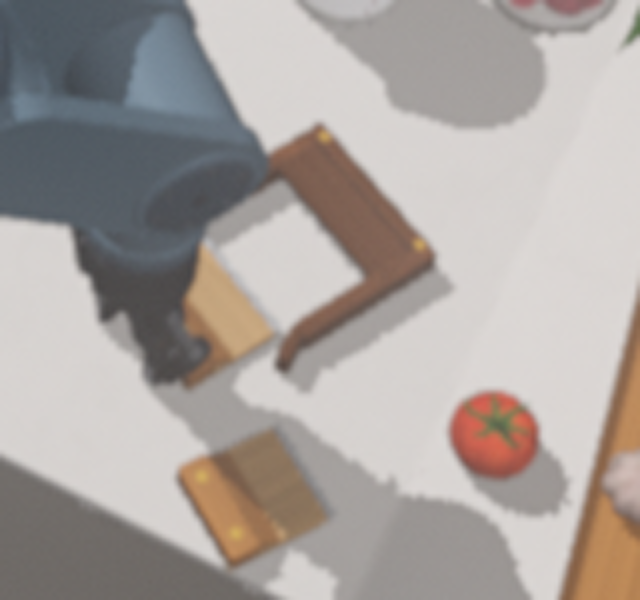

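The blade is square to the dock, with its right corner at (275,335) just inside the right flare at (285,360). I'll continue.

```bash
python3 -m handwheel '[[[-0.03,0,0,0],[-0.06,0,0,0],[-0.09,0,0,0],[-0.12,0,0,0],[-0.15,0,0,0],[-0.18,0,0,0],[-0.21,0,0,0],[-0.24,0,0,0],[-0.27,0,0,0],[-0.3,0,0,0]]]';  python3 -m handwheel '[[[-0.03,0,0,0],[-0.06,0,0,0],[-0.09,0,0,0],[-0.12,0,0,0],[-0.14,0,0,0],[-0.16,0,0,0],[-0.18,0,0,0],[-0.2,0,0,0],[-0.21,0,0,0],[-0.22,0,0,0]]]';python3 -c "
from g import *
rows(.545,-.2756,.010,61.8)
"
```

```text
time_s: 13.62
eef_pos: [0.5028, -0.253, 0.0112]
eef_rot: [-0.0, 0.241, 0.97, -0.0]
wrist_force: [-3.0, -0.8, 0.6]
opening: 0.587
grasp_force: 1.0
time_s: 14.88
eef_pos: [0.5414, -0.2734, 0.0113]
eef_rot: [-0.0, 0.241, 0.97, 0.0]
wrist_force: [-1.8, 1.2, 0.9]
opening: 0.585
grasp_force: 0.8
t 14.88 pos [ 0.5414 -0.2734  0.0113] yang 62.1 F [-1.8  1.2  0.9] | shares [-0.021 -0.001  0.006] 0.003
```

Contact with the back stop should come in about 4 mm, so I'll creep until the force rises.

```bash
python3 -m handwheel '[[[-0.005,0,0,0],[-0.01,0,0,0],[-0.015,0,0,0],[-0.02,0,0,0],[-0.02,0,0,0]]]'; python3 -m handwheel '[[[-0.005,0,0,0],[-0.01,0,0,0],[-0.015,0,0,0],[-0.015,0,0,0]]]'
```

```text
time_s: 15.5
eef_pos: [0.5451, -0.2754, 0.0113]
eef_rot: [0.0, 0.241, 0.97, -0.0]
wrist_force: [-0.0, 0.6, -0.7]
opening: 0.586
grasp_force: 0.1
time_s: 16.0
eef_pos: [0.5471, -0.2764, 0.0112]
eef_rot: [-0.001, 0.241, 0.97, 0.0]
wrist_force: [-3.4, 2.8, 2.7]
opening: 0.585
grasp_force: 2.2
```

```bash
python3 -m handwheel '[[[-0.005,0,0,0],[-0.01,0,0,0],[-0.01,0,0,0]]]'; python3 -m handwheel '[[[-0.005,0,0,0],[-0.01,0,0,0],[-0.01,0,0,0]]]'
```

```text
time_s: 16.38
eef_pos: [0.5472, -0.2764, 0.0109]
eef_rot: [-0.003, 0.241, 0.971, 0.001]
wrist_force: [-9.9, 3.8, 8.9]
opening: 0.586
grasp_force: 5.7
time_s: 16.75
eef_pos: [0.5473, -0.2763, 0.0105]
eef_rot: [-0.005, 0.241, 0.971, 0.001]
wrist_force: [-17.3, 6.9, 13.0]
opening: 0.581
grasp_force: 9.0
```

The push stalled at 2 mm from the expected position with the force rising, so the scraper is home. I'll back off, then close the fingers and go to the outer side of the knob.

```bash
python3 -m handwheel '[[[0.04,0,0,0],[0.12,0,0,0],[0.2,0,0,0],[0.2,0,-0.25,0],[0.2,0,-0.5,0],[0.1,0.3,-0.5,0],[0,0.5,-0.5,0],[0,0.7,-0.5,0],[0,0.7,-0.5,0]]]' 0; python3 -c "
from g import *
blobs();rows(.618,-.1444,.045,61.8)
from bench import ctrl
a=ctrl.camera('side')['color'][180:330,280:440,::-1];cv2.imwrite('pics/s4.png',cv2.resize(a,None,fx=4,fy=4,interpolation=2))
"
```

```text
time_s: 17.88
eef_pos: [0.6183, -0.1523, 0.1114]
eef_rot: [0.001, 0.239, 0.971, 0.0]
wrist_force: [-0.1, 0.1, 0.5]
opening: 0.002
grasp_force: 0.0
top 1009 [ 597.9 -306.3] [129.3  97.4] 63.0
top 674 [ 386.3 -345.5] [75.6 75.2] 55.2
side 413 [ 629.7 -318.7] [137.7  56.4] 79.5
side 508 [ 561.8 -305.5] [135.3  75.2] 43.6
side 684 [ 382.2 -347.8] [72.9 75.9] 55.7
t 17.98 pos [ 0.6169 -0.1547  0.1112] yang 62.1 F [ 1.  -0.5 -1.2] | shares [0.019 0.048 0.331] 0.004
```

View pics/s4.png

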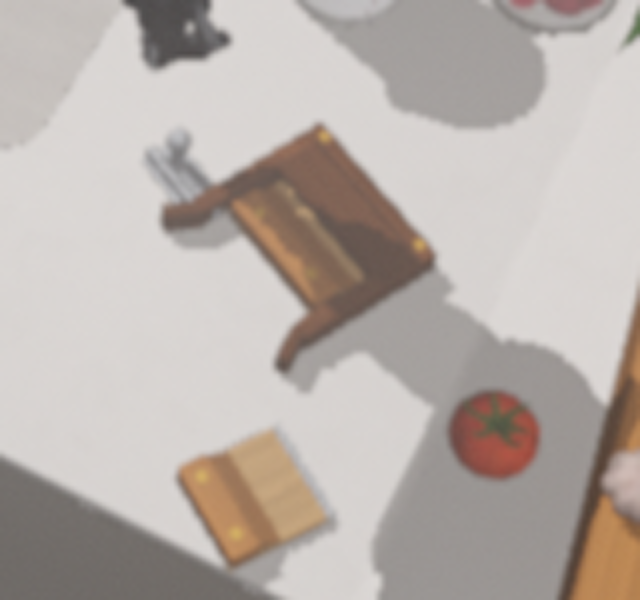

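The wide scraper sits square in the slot with its blade under the roof and its handle behind it at (295,245). The knob at (178,140) is clear. Now I'll push the bolt.

```bash
python3 -m handwheel '[[[0.02,0.05,0,0],[0.02,0.05,0.15,0],[0.02,0.05,0.28,0],[0.02,0.05,0.33,0]]]' 0; python3 -m handwheel '[[[0,-0.03,0,0],[0,-0.06,0,0],[0,-0.09,0,0],[0,-0.11,0,0],[0,-0.13,0,0],[0,-0.15,0,0],[0,-0.17,0,0],[0,-0.19,0,0],[0,-0.2,0,0],[0,-0.2,0,0]]]'; python3 -c "
from g import *
rows(.598-.0511+.103*.473,-.304+.0274+.103*.881,.045,62.1)"
```

```text
time_s: 18.52
eef_pos: [0.6164, -0.1439, 0.0436]
eef_rot: [-0.001, 0.242, 0.97, 0.0]
wrist_force: [0.0, -0.3, -0.0]
opening: -0.002
grasp_force: 0.0
time_s: 19.77
eef_pos: [0.5989, -0.1796, 0.0452]
eef_rot: [-0.0, 0.241, 0.97, -0.0]
wrist_force: [0.5, -0.3, 0.6]
opening: 0.005
grasp_force: 0.3
t 19.77 pos [ 0.5989 -0.1796  0.0452] yang 62.1 F [ 0.5 -0.3  0.6] | shares [-0.    -0.035  0.001] -0.0
```

```bash
for i in 1 2; do python3 -m handwheel '[[[0,-0.01,0,0],[0,-0.02,0,0],[0,-0.03,0,0],[0,-0.03,0,0]]]'; done
```

```text
time_s: 20.27
eef_pos: [0.5961, -0.1849, 0.0452]
eef_rot: [-0.0, 0.241, 0.97, -0.0]
wrist_force: [1.0, 1.4, 0.5]
opening: 0.0
grasp_force: 0.5
time_s: 20.78
eef_pos: [0.5945, -0.1877, 0.0453]
eef_rot: [0.001, 0.241, 0.97, 0.002]
wrist_force: [7.0, 10.3, 0.6]
opening: -0.001
grasp_force: 6.0
```

```bash
python3 -m handwheel '[[[0,-0.01,0,0],[0,-0.015,0,0],[0,-0.015,0,0]]]'; python3 -m handwheel '[[[0,0.05,0,0],[0,0.15,0,0],[0,0.2,-0.2,0],[0,0.3,-0.4,0],[0,0.6,-0.5,0],[0,0.6,-0.5,0]]]';python3 -c "
from g import *
from bench import ctrl
blobs()
c=ctrl.camera('side');s=c['color'][180:330,280:440,::-1];t=ctrl.camera('top')['color'][145:285,300:440,::-1]
f=lambda a:cv2.resize(a,(400,400*a.shape[0]//a.shape[1]),interpolation=2)[:375]
cv2.imwrite('pics/s5.png',np.hstack([f(s),f(t)]));rows(.6,-.1,.1,62)"
```

```text
time_s: 21.15
eef_pos: [0.5942, -0.1882, 0.0454]
eef_rot: [0.001, 0.241, 0.97, 0.003]
wrist_force: [10.9, 17.7, 0.3]
opening: -0.004
grasp_force: 10.2
time_s: 21.9
eef_pos: [0.6508, -0.0832, 0.1479]
eef_rot: [0.002, 0.239, 0.971, 0.0]
wrist_force: [-0.0, -0.1, 0.3]
opening: -0.001
grasp_force: 0.0
top 225 [ 645.6 -302. ] [105.2  40.4] 83.2
top 489 [ 578.4 -291.1] [98.9 47.5] 62.6
top 674 [ 386.2 -345.6] [74.8 76.4] 55.0
side 162 [ 643.2 -301.2] [95.1 38.6] 84.9
side 516 [ 561.3 -305.5] [136.1  74.1] 42.9
side 692 [ 382.4 -347.8] [73.2 76.3] 55.7
t 22.1 pos [ 0.6472 -0.087   0.1441] yang 62.1 F [-0.8 -0.2  0.7] | shares [ 0.178 -0.168  0.221] 0.001
```

View pics/s5.png

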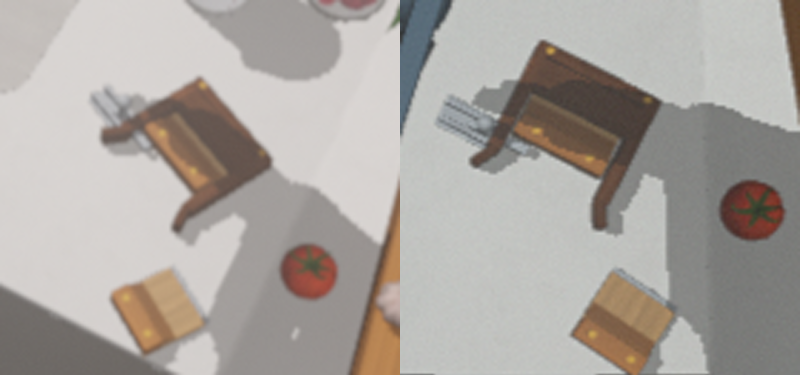

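Both views show the bolt rod standing behind the handle, at (145,145) and (525,150). The push ended firmly against the stop, and the bystanders have not moved.

```bash
python3 -c "
from bench import ctrl
print(ctrl.hand_in())"
```

```text
the job is handed in; nothing more can be done
None
```

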